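# Put the bench filter together and clamp it

### The job

Put the bench filter together: set the perforated strainer plate, pin up, flat in the bottom of the base's bore, stand the steel funnel cup on top of it with its spigot fully home in the same bore, then swing the wire clamp over the cup and right down onto its flange. Leave the other things on the bench where they are.

Things in the scene. Friction and masses are not known exactly. Their poses are not given: they have to be found in the camera images.
- filter_base: Fixed bench filter base of bare metal on a foot plate 168 x 124 mm. Origin: centre of its underside; z up; +x points from the centre to the clamp's hinge, y along the hinge pin. A round head of 96 mm diameter, top face 78 mm above the bench, has a round bore open to above, 63.2 mm diameter and 16 mm deep. Outlet cock on the +y side, below the head.
- seat (a point): Centre of the bore's flat floor in filter_base, 62 mm above the bench, 16 mm below the head's top face; axes as filter_base.
- clamp_hinge (a point): Middle of the clamp's hinge pin on filter_base, 66 mm from the bore's axis towards +x of filter_base, 88.7 mm above the bench. The hinge axis is y of filter_base.
- clamp (a joint): Wire clamp in rad: 0 = fully down, level over the head; grows as it opens, 1.57 = upright, stop at 2.4 (leaning away from the base); starts 1.9 to 2.3. Two 8 mm rods, 66 mm clear between them, run from the hinge to a cross bar 146 mm away; at 0 they lie 0.7 mm above the flange of a seated cup. The hinge is stiff: 1 to 2 N at the handle; it stays where it is left.
- clamp_handle (a point): Middle of the black sleeve on the clamp's cross bar: a 14 mm round, 48 mm long along y of filter_base. At clamp angle q it is -146*cos(q) mm along x of filter_base and 146*sin(q) mm up from the hinge. Fully down it is 80 mm from the bore's axis on the side away from the hinge, 88.7 mm above the bench.
- strainer: Loose perforated round steel plate, 60 mm diameter, 6 mm thick, with an upright lifting pin in its middle, 120 g. Origin: centre of the underside; z up along the pin. Pin: 8 mm stem up to 24 mm, then a 14 mm round grip from 24 to 48 mm above the underside. Starts flat on the bench, pin up.
- strainer_pin (a point): Middle of the strainer's 14 mm grip, on its axis 36 mm above the underside.
- funnel: Loose steel funnel cup, open at both ends, 240 g, standing upright. Origin: centre of its underside; z up. Spigot 9 mm long, 57 mm diameter at its foot, 60 mm at the flange; flange of 88 mm diameter from 9 to 15 mm; straight cup of 54 mm outer diameter up to 70 mm. Home in the base its flange rests on the head's top face, its origin 7 mm above the bore's floor, the strainer's pin inside the cup.
- funnel_rim (a point): Centre of the cup's upper mouth, 70 mm above the spigot's underside.
- marker: Bystander: marker pen lying on the bench, 131 x 17 x 18 mm. Origin under its middle.
- round_bottle: Bystander: white round plastic bottle, 46 mm wide, 104 mm tall. Origin: centre of its underside.
- thickness_gauge: Bystander: small dark blue bench thickness gauge with an upright post, 54 x 48 x 150 mm. Origin: under its middle.
- wash_bottle: Bystander: white wash bottle with bent spout, 66 x 89 x 210 mm. Origin: under its middle.
- dropper_bottle: Bystander: small brown dropper bottle, 36 mm wide, 103 mm tall. Origin: centre of its underside.
Not all that is in view belongs to the job. What is shaped like the funnel but pink or yellow is not meant.

How it is judged:
By the outcome, as a careful person would: the job done as asked, in the order asked, and still so for the second after the job is handed in, with the robot touching nothing.
It also fails if it takes over 72 s, if anything falls off the work surface, if the arm or the gripper's body presses on something with over 40 N, if the wrist force passes 120 N, or if a joint passes its speed limit or range.

### The arm

A 7-joint arm with a two-finger parallel gripper is mounted at the origin on a cart in front of the work surface, level with it; the furniture and walls round the work are solid. World frame = base frame: x ahead of the robot, y to its left, z up, the work surface at z = 0. Lengths are in m, angles in rad, forces in N, time in s.
With the tool pointing down it reaches from about 0.4 to 0.85 m from the base axis. Payload 10.4 kg.
Tool frame: the origin (TCP) lies midway between the tips of the shut fingers; the grasp point (between the pads) lies 19 mm behind it (manip.tcp_to_grasp is the distance from the TCP to the grasp point, in m); x points along the fingers, y is the direction in which the jaws open and shut, and the axes are right-handed (so a half turn about x gives the same grasp; the last joint's range is limited). The gripper opens to 85 mm and grips with 20 to 120 N. Pads are 22 mm wide; open, the fingers measure 114 mm over their backs; the gripper's body (76 mm by 85 mm) begins 54 mm behind the grasp point. The pads swing forward as they close: fully open they stand 13 mm farther back than shut.
Start: joints at [-1.335, 0.332, -0.065, 1.46, 0.022, 1.35, -0.088], TCP at [0.16, 0.604, 0.231] pointing down, gripper open.
Joint ranges: [-2.6, 2.6], [-0.5, 2.12], [-1.47, 1.34], [0.16, 2.42], [-1.27, 4.41], [0.06, 2.06], [-2.6, 2.6]. Speed limits (rad/s): [2.22, 2.22, 2.79, 2.79, 3.14, 3.14, 3.14].

### API

Orientations are given as a unit quaternion [x, y, z, w].
In Python, from workcell import monitor, viewer, manip gives the robot as it stands. The module is installed in compiled form; this text tells all that it offers.
- The arm moves only by the tool send_rows, never from a script. Its arguments are lists of equal length, an entry for each row: "grip": the closure in counts, from 0 (fully open) to 255 (shut); "offset": the shift along the tool's x, y, z in mm, a list of three; "twist": the turn about the tool's x in degrees. In form: {"grip": [grip, ...], "offset": [[tx, ty, tz], ...], "twist": [twist, ...]}. A call has exactly 5 rows; each row is the pose to reach, as a shift and turn from the pose commanded when the call began, along the tool's axes at that moment; what a row does not reach only later rows make up. A row lasts 1/12 s, in which the tool goes at most 41.7 mm and 7.16 degrees, less where a joint would pass 70% of its speed; a pose out of reach is approached as far as the arm can. A call with a gripper value outside its range is refused whole. The fingers move at their own pace and stop on an object; "newtons" is the grip in N (left out, the last holds). Time passes only in rows, so rows that repeat a pose let the fingers close, or fill a call up. It gives the time, the measured TCP pose, the force and the opening at its end, in the units of the state.
- monitor.get_obs(): the state, without advancing time (a new reading comes with each control period).
- viewer.camera(name): name is "scene" or "top"; returns (picture, depth): 480x640x3 uint8, blue, green, red; 480x640 float32, m along the optical axis (not along the pixel's ray), 0 where there is no reading.
- viewer.camera_model(name): a dict with "camera_matrix" (3x3 intrinsics, pixels), "distortion" ([k1, k2, p1, p2, k3] as OpenCV has them; the pictures are not rectified), "R" (3x3) and "t" (3): a world point X has camera coordinates R X + t. Camera axes: x right, y down, z forward; pixel columns grow to the right and rows downward; lengths in m; the calibration is good to about 2 mm. A picture is of the moment at which its call begins. camera_model takes no time and is no camera call.
- manip.hand_in(): hands the job in, once; it reports no verdict.
Trained networks look in the newest picture that a camera, given by its name, has taken for a name from the list of things; names that differ only in an ending like _2 or _b are one class to them, and where a whole thing is asked for, a point or a joint stands for the part that bears it (a point fixed in the world has none). Each returns a list of dicts, best first, with "score" (0 to 1); they miss things now and then, are a little off and sometimes report something else, mostly with a low value. They report only what shows in the picture. A call takes as long as a camera call. They do not tell look-alikes from the thing itself.
- viewer.recognise(target, camera): "box" ([left, top, width, height] in pixels, round what is visible of it).
- viewer.regions_of(target, camera): "region" (480x640 bool, what is visible of it) and "box" ([left, top, width, height] in pixels, round what is visible of it).
- viewer.spot_point(target, camera): "position" ([column, row] in pixels: a listed point, or the origin of a listed thing).
The state is a dict: "clock": time; "joint_pos": joint angles; "joint_velocities": joint speeds; "tau": joint torques, N m; "position": TCP position; "ee_rot": TCP orientation; "ft_force": force on the tool from outside, world axes, zero at the start; "torque": the same for the moment, N m; "grip_width": opening from 0.0 (shut) to 1.0 (fully open).
Only numpy, scipy, OpenCV 4.12 (cv2) and the standard library are available. Lean on these libraries where they do the work, as an engineer would, in place of code of your own. Each camera call takes 0.05 s, during which the arm holds its last target.

## Working session

There is one attempt and no reset: what is moved stays moved. The work goes in short steps, Python scripts to look and compute and a tool call to move; the robot and the scene stay as the last step left them, time stands still between calls to the robot, and variables do not carry over. Pictures are saved under pics/ and viewed, and the job is handed in when it is done.

Besides the shell and the picture viewer there is one more tool, called after "Call:" as a command line: name --pt "numbers of a row" for each row, then --argument value for the rest. send_rows: Moves the arm, as the interface text tells. Its arguments: {"type":"object","properties":{"grip":{"type":"array","items":{"type":"number"}},"offset":{"type":"array","items":{"type":"array","items":{"type":"number"}}},"twist":{"type":"array","items":{"type":"number"}},"newtons":{"type":"number"}},"required":["grip","offset","twist"]}

```bash
mkdir -p pics; ls; python3 - <<'E'
from workcell import monitor, viewer, manip
import cv2,numpy as np
o=monitor.get_obs()
for k,v in o.items(): print(k,np.round(v,3))
print(manip.tcp_to_grasp)
for n in ("scene","top"):
    p,d=viewer.camera(n); cv2.imwrite(f"pics/{n}0.png",p); np.save(f"pics/{n}0.npy",d)
    m=viewer.camera_model(n); print(n,{k:np.round(v,4).tolist() for k,v in m.items()})
print(monitor.get_obs()["clock"])
E
```

```text
pics
clock 0.0
joint_pos [-1.335  0.333 -0.065  1.461  0.022  1.35  -0.088]
joint_velocities [-0.     0.001  0.001 -0.001  0.     0.001 -0.002]
tau [-1.0000e-03 -6.2544e+01  4.9000e-02 -3.9161e+01  1.6000e-02  1.0000e-02
  0.0000e+00]
position [0.16  0.604 0.231]
ee_rot [ 0.091  0.701 -0.092  0.701]
ft_force [ 0.872 -0.206  0.105]
torque [0.014 0.005 0.016]
grip_width 1.004
0.0187
scene {'camera_matrix': [[586.5538, 0.0, 322.8826], [0.0, 586.5538, 234.317], [0.0, 0.0, 1.0]], 'distortion': [-0.0264, 0.0, 0.0, 0.0, 0.0], 'R': [[0.8343, -0.5513, -0.0081], [-0.3462, -0.5122, -0.786], [0.4291, 0.6585, -0.6182]], 't': [-0.5206, 0.2137, 1.2151]}
top {'camera_matrix': [[490.153, 0.0, 318.5101], [0.0, 490.153, 235.908], [0.0, 0.0, 1.0]], 'distortion': [-0.0229, 0.0, 0.0, 0.0, 0.0], 'R': [[0.0019, -0.9997, -0.0243], [-0.9853, 0.0022, -0.1711], [0.1711, 0.0243, -0.985]], 't': [-0.0726, 0.5817, 1.0427]}
0.1
```

View pics/scene0.png

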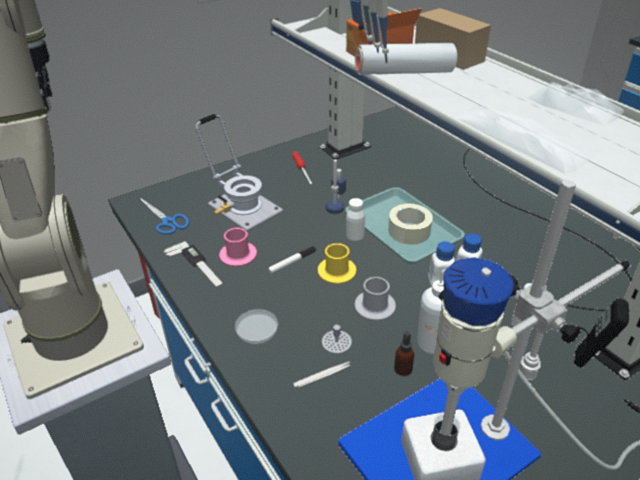

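View pics/top0.png

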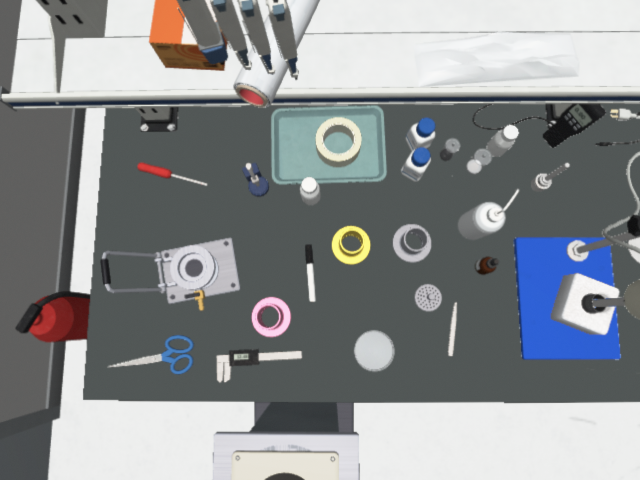

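```bash
cat > h.py <<'E'
from workcell import monitor, viewer, manip
import cv2,numpy as np
from scipy.optimize import least_squares
M={n:viewer.camera_model(n) for n in("scene","top")}
def ray(n,px):
    m=M[n];R=np.array(m["R"]);t=np.array(m["t"])
    u=cv2.undistortPoints(np.array([[px]],float),np.array(m["camera_matrix"]),np.array(m["distortion"]))[0,0]
    return -R.T@t, R.T@np.array([u[0],u[1],1.0])
def at(n,px,depth): c,d=ray(n,px); return c+d*depth
def atz(n,px,z): c,d=ray(n,px); return c+d*(z-c[2])/d[2]
def proj(n,X):
    m=M[n];R=np.array(m["R"])
    return cv2.projectPoints(np.atleast_2d(np.array(X,float)),cv2.Rodrigues(R)[0],np.array(m["t"]),np.array(m["camera_matrix"]),np.array(m["distortion"]))[0][:,0]
def tri(p1,p2):
    c1,d1=ray("scene",p1);c2,d2=ray("top",p2)
    A=np.array([d1,-d2]).T; s=np.linalg.lstsq(A,c2-c1,rcond=None)[0]
    a=c1+d1*s[0];b=c2+d2*s[1]; return (a+b)/2, np.linalg.norm(a-b)
E
python3 - <<'E'
from h import *
import json
viewer.camera("scene");viewer.camera("top")
out={}
for t in ["strainer_pin","strainer","funnel_rim","funnel","seat","clamp_hinge","clamp_handle","filter_base"]:
    for n in("scene","top"):
        r=viewer.spot_point(t,n)
        out[t,n]=r
        print(t,n,[(round(float(q["score"]),2),np.round(q["position"],1).tolist()) for q in r[:4]])
    a,b=out[t,"scene"],out[t,"top"]
    if a and b:
        X,e=tri(a[0]["position"],b[0]["position"]);print("   ",X.round(4),round(e,4))
print(monitor.get_obs()["clock"])
E
```

```text
strainer_pin scene [(0.66, [337.3, 333.6])]
strainer_pin top [(0.68, [428.6, 295.4])]
    [ 0.4506 -0.3168  0.0247] 0.0013
strainer scene [(0.78, [334.0, 347.1])]
strainer top [(0.89, [425.4, 301.4])]
    [ 0.4405 -0.3168 -0.0103] 0.0025
funnel_rim scene [(0.96, [339.3, 252.6]), (0.93, [233.6, 233.2]), (0.92, [374.9, 286.7])]
funnel_rim top [(0.84, [355.5, 239.0]), (0.64, [413.6, 240.1]), (0.55, [268.5, 319.6])]
    [ 0.5697 -0.1531  0.0689] 0.0034
funnel scene [(0.93, [372.2, 310.2]), (0.82, [238.1, 257.0]), (0.62, [337.8, 275.1]), (0.46, [242.3, 188.6])]
funnel top [(0.89, [348.8, 245.0]), (0.84, [268.5, 313.7]), (0.8, [411.1, 243.1])]
    [ 0.6203 -0.1647 -0.1408] 0.0686
seat scene [(0.97, [242.9, 190.6])]
seat top [(0.83, [192.5, 271.4])]
    [0.5042 0.2014 0.063 ] 0.0068
clamp_hinge scene [(0.78, [230.0, 167.9]), (0.65, [247.2, 210.9]), (0.43, [440.8, 340.4])]
clamp_hinge top [(0.83, [161.1, 271.9]), (0.45, [308.9, 273.7]), (0.39, [191.2, 269.4])]
    [0.4988 0.2557 0.1062] 0.0069
clamp_handle scene [(0.93, [205.3, 116.7])]
clamp_handle top [(0.83, [105.2, 271.4])]
    [0.4819 0.3194 0.2321] 0.0049
filter_base scene [(0.32, [335.2, 329.9])]
filter_base top [(0.72, [201.4, 269.9])]
    [ 0.6773  0.2638 -0.596 ] 0.2814
1.0
```

```bash
python3 - <<'E'
from h import *
def cloud(n):
    d=np.load(f"pics/{n}0.npy");m=M[n]
    v,u=np.mgrid[0:480,0:640];pt=np.stack([u,v],-1).reshape(-1,1,2).astype(float)
    x=cv2.undistortPoints(pt,np.array(m["camera_matrix"]),np.array(m["distortion"]))[:,0]
    z=d.reshape(-1,1);P=np.c_[x*z,z];R=np.array(m["R"]);W=(P-np.array(m["t"]))@R
    W[z[:,0]==0]=np.nan
    return W.reshape(480,640,3)
for n in("scene","top"):
    W=cloud(n);np.save(f"pics/W{n}.npy",W)
    for name,c,r in(("base",(.504,.2),.1),("strainer",(.44,-.317),.045),("funnel",(.575,-.275),.06)):
        s=(np.hypot(W[...,0]-c[0],W[...,1]-c[1])<r)
        z=W[...,2][s];print(n,name,len(z));hh,e=np.histogram(z,bins=np.arange(-.02,.24,.005));print([(round(a,3),int(b)) for a,b in zip(e,hh) if b>5])
p=cv2.imread("pics/top0.png");q=cv2.imread("pics/scene0.png")
a=cv2.resize(p[220:320,90:250],None,fx=5,fy=5,interpolation=cv2.INTER_CUBIC);cv2.imwrite("pics/ztop.png",a)
a=cv2.resize(q[100:240,180:300],None,fx=4.2,fy=4.2,interpolation=cv2.INTER_CUBIC);cv2.imwrite("pics/zscene.png",a)
a=np.vstack([cv2.resize(p[215:320,380:460],(600,788//1),interpolation=cv2.INTER_CUBIC)[:590]]);
a=np.hstack([cv2.resize(p[215:320,380:460],(400,525)),cv2.resize(q[270:360,310:400],(400,400)).repeat(1,0) if 0 else cv2.resize(q[265:360,315:395],(400,525))]);cv2.imwrite("pics/zparts.png",a)
E
```

```text
scene base 3344
[(np.float64(-0.005), 210), (np.float64(0.0), 488), (np.float64(0.005), 78), (np.float64(0.01), 461), (np.float64(0.015), 457), (np.float64(0.02), 108), (np.float64(0.025), 56), (np.float64(0.03), 59), (np.float64(0.035), 74), (np.float64(0.04), 94), (np.float64(0.045), 54), (np.float64(0.05), 11), (np.float64(0.055), 40), (np.float64(0.06), 192), (np.float64(0.065), 123), (np.float64(0.07), 125), (np.float64(0.075), 314), (np.float64(0.08), 129), (np.float64(0.085), 27), (np.float64(0.09), 58), (np.float64(0.095), 33), (np.float64(0.1), 16), (np.float64(0.105), 12), (np.float64(0.11), 12), (np.float64(0.115), 12), (np.float64(0.12), 12), (np.float64(0.125), 12), (np.float64(0.13), 16), (np.float64(0.135), 10), (np.float64(0.14), 11), (np.float64(0.145), 9), (np.float64(0.15), 10), (np.float64(0.155), 8)]
scene strainer 1183
[(np.float64(-0.005), 241), (np.float64(0.0), 463), (np.float64(0.005), 372), (np.float64(0.01), 19), (np.float64(0.025), 9), (np.float64(0.03), 12), (np.float64(0.035), 12), (np.float64(0.04), 12), (np.float64(0.045), 27), (np.float64(0.05), 7)]

[... 1151 characters left out ...]
p.float64(0.145), 13), (np.float64(0.15), 19), (np.float64(0.155), 11), (np.float64(0.16), 11)]
top strainer 1242
[(np.float64(-0.005), 292), (np.float64(0.0), 522), (np.float64(0.005), 358), (np.float64(0.01), 21), (np.float64(0.045), 29), (np.float64(0.05), 6)]
top funnel 2076
[(np.float64(-0.01), 8), (np.float64(-0.005), 468), (np.float64(0.0), 632), (np.float64(0.005), 34), (np.float64(0.01), 251), (np.float64(0.015), 332), (np.float64(0.02), 28), (np.float64(0.025), 29), (np.float64(0.03), 19), (np.float64(0.035), 19), (np.float64(0.04), 22), (np.float64(0.045), 28), (np.float64(0.05), 21), (np.float64(0.055), 22), (np.float64(0.06), 31), (np.float64(0.065), 67), (np.float64(0.07), 64)]
```

View pics/ztop.png

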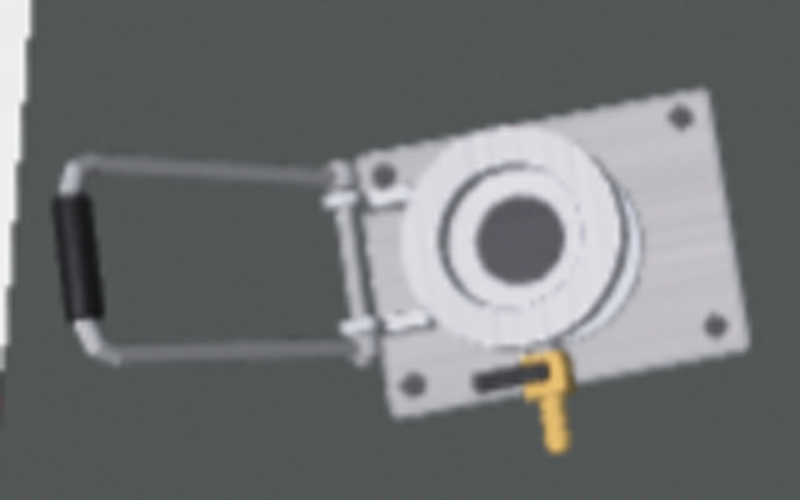

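View pics/zscene.png

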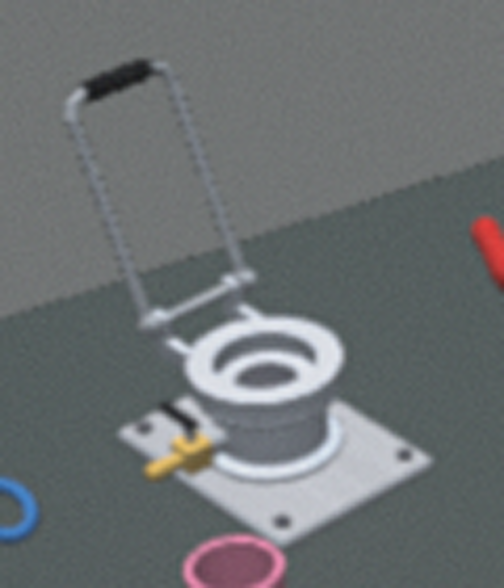

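View pics/zparts.png

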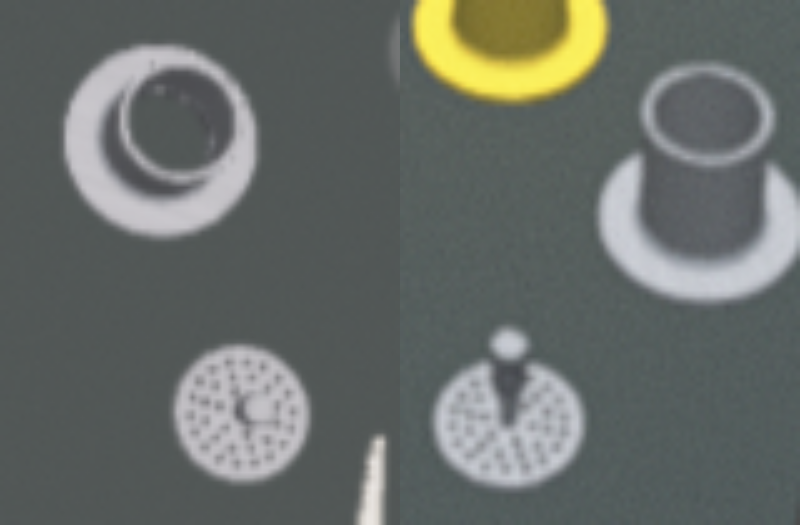

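```bash
cat >> h.py <<'E'
from scipy.optimize import minimize
from scipy.ndimage import map_coordinates
def circ(img,n,c,r,z,sign=1,w=1.2,a0=0,a1=2*np.pi,search=.008):
    g=cv2.cvtColor(img,cv2.COLOR_BGR2GRAY).astype(float)
    th=np.linspace(a0,a1,120,endpoint=False)
    def f(q):
        P=np.c_[q[0]+r*np.cos(th),q[1]+r*np.sin(th),np.full(120,z)]
        Pi=P.copy();Po=P.copy();k=w*.0018
        Pi[:,0]-=k*np.cos(th);Pi[:,1]-=k*np.sin(th);Po[:,0]+=k*np.cos(th);Po[:,1]+=k*np.sin(th)
        a,b=proj(n,Pi),proj(n,Po)
        s=sign*(map_coordinates(g,[a[:,1],a[:,0]],order=1)-map_coordinates(g,[b[:,1],b[:,0]],order=1))
        return -np.mean(np.clip(s,-20,60))
    best=min(((f((c[0]+i,c[1]+j)),c[0]+i,c[1]+j) for i in np.arange(-search,search+1e-9,.002) for j in np.arange(-search,search+1e-9,.002)))
    m=minimize(f,best[1:],method="Nelder-Mead",options=dict(initial_simplex=[best[1:],(best[1]+.001,best[2]),(best[1],best[2]+.001)],xatol=1e-5))
    return m.x,-m.fun
E
python3 - <<'E'
from h import *
I={n:cv2.imread(f"pics/{n}0.png") for n in M}
for nm,c,r,z,s in(("strainer disk",(.443,-.317),.030,.006,1),("pin top",(.443,-.317),.007,.048,1),("flange",(.575,-.275),.044,.015,1),("rim",(.575,-.275),.027,.070,1),
  ("head",(.504,.2),.048,.078,1),("bore",(.504,.2),.0316,.078,-1)):
    for n in M:
        x,v=circ(I[n],n,c,r,z,s); print(nm,n,x.round(4),round(v,1))
        dz=[(round(circ(I[n],n,x,r,z+d,s,search=.002)[1],1)) for d in(-.006,-.003,.003,.006)];print("     dz",dz)
E
```

```text
strainer disk scene [ 0.4464 -0.3172] 53.5
     dz [np.float64(53.4), np.float64(53.5), np.float64(53.6), np.float64(53.6)]
strainer disk top [ 0.449 -0.319] 60.0
     dz [np.float64(60.0), np.float64(60.0), np.float64(60.0), np.float64(60.0)]
pin top scene [ 0.447 -0.319] 60.0
     dz [np.float64(60.0), np.float64(60.0), np.float64(60.0), np.float64(60.0)]
pin top top [ 0.449  -0.3181] 22.2
     dz [np.float64(22.6), np.float64(22.4), np.float64(22.0), np.float64(21.8)]
flange scene [ 0.5707 -0.284 ] 46.9
     dz [np.float64(46.8), np.float64(46.9), np.float64(47.0), np.float64(47.1)]
flange top [ 0.573 -0.284] 60.0
     dz [np.float64(60.0), np.float64(60.0), np.float64(60.0), np.float64(60.0)]
rim scene [ 0.5707 -0.2838] 46.1
     dz [np.float64(43.2), np.float64(44.7), np.float64(47.3), np.float64(48.4)]
rim top [ 0.5783 -0.2678] 17.8
     dz [np.float64(17.8), np.float64(17.8), np.float64(17.8), np.float64(17.7)]
head scene [0.5091 0.2024] 55.6
     dz [np.float64(55.1), np.float64(55.4), np.float64(55.7), np.float64(55.8)]
head top [0.5102 0.2013] 41.3
     dz [np.float64(41.7), np.float64(41.5), np.float64(40.9), np.float64(40.5)]
bore scene [0.5089 0.2023] 48.1
     dz [np.float64(47.9), np.float64(48.0), np.float64(48.1), np.float64(48.1)]
bore top [0.5102 0.2023] 24.9
     dz [np.float64(24.0), np.float64(24.4), np.float64(25.6), np.float64(26.4)]
```

```bash
cat >> h.py <<'E'
from scipy.spatial.transform import Rotation as Ro
import sys
def yawof(R): # angle of tool y (jaw dir) in world, mod 180
    return np.degrees(np.arctan2(R[1,1],R[0,1]))
def go(*tg):
    """targets (x,y,z,yaw or None) -> offsets mm tool frame from now"""
    o=monitor.get_obs();R=Ro.from_quat(o["ee_rot"]).as_matrix();p=np.array(o["position"])
    print("t",round(o["clock"],2),"pos",(p*1000).round(1),"tilt",R[:,0].round(3),"yaw",round(yawof(R),1),"F",np.round(o["ft_force"],1),"w",round(o["grip_width"]*85,1))
    for t in tg:
        d=R.T@(np.array(t[:3])-p)*1000
        tw=0
        if len(t)>3 and t[3] is not None:
            dy=(t[3]-yawof(R)+90)%180-90   # world z turn
            tw=dy*np.sign(R[2,0])  # tool x down -> turn about tool x = -world z
        print("off",d.round(1),"len",round(np.linalg.norm(d)),"twist",round(tw,1))
E
python3 - <<'E'
from h import *
c=[atz("top",p,.014)[:2] for p in((231.6,238),(239.6,290),(168.4,303.2),(161.4,251))]
c=np.array(c);print(c.round(4),c.mean(0))
for a,b in((0,3),(1,2)): v=c[b]-c[a];print(np.linalg.norm(v),np.degrees(np.arctan2(v[1],v[0])))
for a,b in((0,1),(3,2)): v=c[a]-c[b];print(np.linalg.norm(v),np.degrees(np.arctan2(v[1],v[0])))
go((.35,.5,.32,0),(.42,.05,.32,0),(.448,-.318,.2,0))
E
```

```text
[[0.5834 0.1291]
 [0.4637 0.107 ]
 [0.4336 0.2687]
 [0.5533 0.2915]] [0.5084964  0.19910702]
0.16520623073418594 100.51274827161835
0.1644894126640054 100.55027153900112
0.12170183205487477 10.454557094390875
0.12181093879153594 10.791794096610522
t 1.0 pos [159.9 604.2 231.3] tilt [ 0.  0. -1.] yaw 75.2 F [ 0.   1.1 -0.2] w 85.2
off [-88.7 -52.1 210.4] len 234 twist 75.2
off [ -88.7 -469.2  393.2] len 619 twist 75.2
off [  31.2 -817.8  514.5] len 967 twist 75.2
```

Call:
send_rows --grip '[0,0,0,0,0]' --pt "-29 -155 130" --pt "-29 -155 130" --pt "-29 -155 130" --pt "-29 -155 130" --pt "-29 -155 130" --twist '[35,35,35,35,35]'

```text
clock: 1.42
position: [0.2469, 0.4189, 0.2607]
ee_rot: [0.3, 0.64, -0.3, 0.64]
ft_force: [1.2, 0.7, 1.2]
grip_width: 1.002
```

```bash
python3 - <<'E'
from h import *
go((.42,.05,.32,10.5),(.448,-.318,.2,10.5))
E
```

```text
t 1.42 pos [246.9 418.9 260.7] tilt [ 0.     0.001 -1.   ] yaw 39.8 F [1.2 0.7 1.2] w 85.2
off [ -59.5 -102.8  394.3] len 412 twist 29.3
off [  60.3 -316.7  695.1] len 766 twist 29.3
```

Call:
send_rows --grip '[0,0,0,0,0]' --pt "-30 -51 197" --pt "-30 -51 197" --pt "-30 -51 197" --pt "-30 -51 197" --pt "-30 -51 197" --twist '[29,29,29,29,29]'

```text
clock: 1.83
position: [0.3347, 0.2354, 0.2909]
ee_rot: [0.452, 0.544, -0.451, 0.544]
ft_force: [0.6, -0.1, -0.5]
grip_width: 0.999
```

```bash
python3 - <<'E'
from h import *
go((.42,.05,.32,10.5),(.448,-.318,.2,10.5))
E
```

```text
t 1.83 pos [334.7 235.4 290.9] tilt [ 0.     0.001 -1.   ] yaw 10.7 F [ 0.6 -0.1 -0.5] w 84.9
off [-29.3  49.5 198. ] len 206 twist 0.2
off [ 90.3   8.9 564.9] len 572 twist 0.2
```

Call:
send_rows --grip '[0,0,0,0,0]' --pt "0 48 198" --pt "0 48 198" --pt "0 48 198" --pt "0 48 198" --pt "0 48 198" --twist '[0,0,0,0,0]'

```text
clock: 2.25
position: [0.4201, 0.0499, 0.2906]
ee_rot: [0.45, 0.546, -0.449, 0.546]
ft_force: [1.5, 0.3, -0.6]
grip_width: 0.997
```

Call:
send_rows --grip '[80,80,80,80,80]' --pt "40 -20 200" --pt "40 -20 200" --pt "40 -20 200" --pt "40 -20 200" --pt "40 -20 200" --twist '[0,0,0,0,0]'

```text
clock: 2.67
position: [0.4382, -0.15, 0.2502]
ee_rot: [0.45, 0.546, -0.449, 0.546]
ft_force: [1.5, 0.8, -0.4]
grip_width: 0.69
```

```bash
python3 - <<'E'
from h import *
go((.448,-.318,.12,10.5),(.448,-.318,.021,10.5))
E
```

```text
t 2.67 pos [ 438.2 -150.   250.2] tilt [ 0.001  0.001 -1.   ] yaw 11.1 F [ 1.5  0.8 -0.4] w 58.7
off [130.1 -23.  166.8] len 213 twist 0.6
off [229.1 -23.1 166.8] len 284 twist 0.6
```

Call:
send_rows --grip '[80,80,80,80,80]' --pt "0 -23 167" --pt "70 -23 167" --pt "130 -23 167" --pt "130 -23 167" --pt "130 -23 167" --twist '[0,0,0,0,0]'

```text
clock: 3.08
position: [0.4483, -0.3061, 0.1321]
ee_rot: [0.449, 0.546, -0.449, 0.547]
ft_force: [0.9, 2.1, 1.5]
grip_width: 0.689
```

Call:
send_rows --grip '[80,80,80,80,80]' --pt "20 0 0" --pt "20 0 0" --pt "20 0 0" --pt "20 0 0" --pt "20 0 0" --twist '[0,0,0,0,0]'

```text
clock: 3.5
position: [0.4493, -0.304, 0.1155]
ee_rot: [0.449, 0.546, -0.448, 0.548]
ft_force: [0.2, 0.4, 0.1]
grip_width: 0.688
```

```bash
cat >> h.py <<'E'
def snap(tag,box=None,f=None,pts=None):
    for n in M:
        p,d=viewer.camera(n);cv2.imwrite(f"pics/{n}{tag}.png",p);np.save(f"pics/{n}{tag}.npy",d)
def crop(n,tag,c,h=45,k=8):
    p=cv2.imread(f"pics/{n}{tag}.png");x,y=int(c[0]),int(c[1])
    return cv2.resize(p[max(0,y-h):y+h,max(0,x-h):x+h],(400,400),interpolation=cv2.INTER_CUBIC)
def both(tag,X,h=45,out=None):
    a=np.hstack([crop(n,tag,proj(n,X)[0],h) for n in M]);cv2.imwrite(out or f"pics/both{tag}.png",a)
E
python3 - <<'E'
from h import *
go((.448,-.318,.021,10.5))
snap("1");both("1",(.448,-.318,.06),60)
E
```

```text
t 3.5 pos [ 449.3 -304.   115.5] tilt [ 0.003  0.    -1.   ] yaw 11.3 F [0.2 0.4 0.1] w 58.5
off [94.5 -4.3 13.4] len 96 twist 0.8
```

View pics/both1.png

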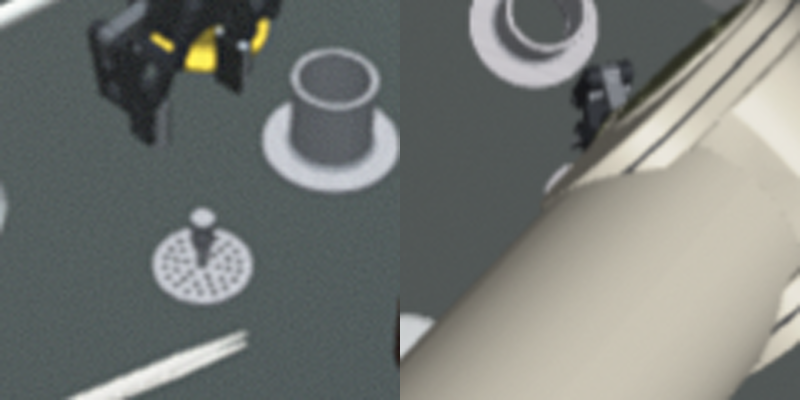

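Call:
send_rows --grip '[80,80,80,80,80]' --pt "0 -4 14" --pt "40 -4 14" --pt "80 -4 14" --pt "94 -4 14" --pt "94 -4 14" --twist '[0,0,0,0,0]'

```text
clock: 4.02
position: [0.4453, -0.3176, 0.0176]
ee_rot: [0.448, 0.548, -0.449, 0.545]
ft_force: [0.3, -0.1, 0.6]
grip_width: 0.683
```

```bash
python3 - <<'E'
from h import *
go((.448,-.318,.021,10.5))
p,d=viewer.camera("scene");cv2.imwrite("pics/scene2.png",p);cv2.imwrite("pics/c2.png",crop("scene","2",(337,320),40))
E
```

```text
t 4.02 pos [ 445.3 -317.6   17.6] tilt [-0.004  0.002 -1.   ] yaw 11.2 F [ 0.3 -0.1  0.6] w 58.1
off [-3.4  2.6  0.9] len 4 twist 0.7
```

View pics/c2.png

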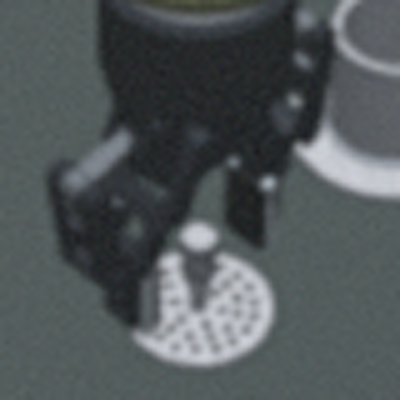

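Call:
send_rows --grip '[80,150,255,255,255]' --pt "-5 2 0" --pt "-5 2 0" --pt "-5 2 0" --pt "-5 2 0" --pt "-5 2 0" --twist '[0,0,0,0,0]' --newtons 40

```text
clock: 4.48
position: [0.4491, -0.3189, 0.0256]
ee_rot: [0.449, 0.546, -0.449, 0.547]
ft_force: [-2.1, 4.2, 10.8]
grip_width: 0.143
```

Call:
send_rows --grip '[255,255,255,255,255]' --pt "0 0 0" --pt "0 0 0" --pt "0 0 0" --pt "0 0 0" --pt "0 0 0" --twist '[0,0,0,0,0]'

```text
clock: 4.9
position: [0.4491, -0.3189, 0.0256]
ee_rot: [0.449, 0.546, -0.449, 0.547]
ft_force: [-1.2, 1.5, 8.8]
grip_width: 0.143
```

```bash
python3 - <<'E'
from h import *
go((.448,-.318,.2,10.5))
p,d=viewer.camera("scene");cv2.imwrite("pics/scene3.png",p);cv2.imwrite("pics/c3.png",crop("scene","3",(337,320),40))
x,v=circ(p,"scene",(.447,-.318),.030,.006);print(x.round(4),v)
E
```

```text
t 4.9 pos [ 449.1 -318.9   25.6] tilt [ 0.001  0.    -1.   ] yaw 11.2 F [-1.2  1.5  8.8] w 12.2
off [-174.4   -0.7   -1.1] len 174 twist 0.7
[ 0.4481 -0.3174] 46.05084237216571
```

View pics/c3.png

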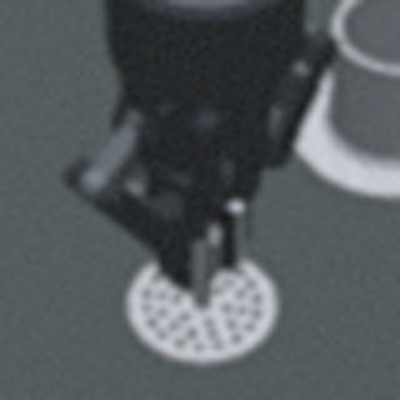

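Call:
send_rows --grip '[255,255,255,255,255]' --pt "-40 0 0" --pt "-80 0 0" --pt "-120 0 0" --pt "-160 0 0" --pt "-180 0 -30" --twist '[0,0,0,0,0]'

```text
clock: 5.37
position: [0.4426, -0.2955, 0.2093]
ee_rot: [0.451, 0.542, -0.451, 0.547]
ft_force: [0.8, 1.0, 1.4]
grip_width: 0.144
```

```bash
python3 - <<'E'
from h import *
go((.510,.2009,.2,10.5))
E
```

```text
t 5.37 pos [ 442.6 -295.5  209.3] tilt [ 0.004 -0.005 -1.   ] yaw 10.7 F [0.8 1.  1.4] w 12.3
off [   7.   158.8 -475.1] len 501 twist 0.2
```

Call:
send_rows --grip '[255,255,255,255,255]' --pt "0 60 -190" --pt "0 60 -190" --pt "0 60 -190" --pt "0 60 -190" --pt "0 60 -190" --twist '[0,0,0,0,0]'

```text
clock: 5.78
position: [0.4646, -0.0884, 0.2047]
ee_rot: [0.449, 0.547, -0.448, 0.546]
ft_force: [1.9, 0.9, 0.1]
grip_width: 0.145
```

Call:
send_rows --grip '[255,255,255,255,255]' --pt "0 60 -190" --pt "0 60 -190" --pt "0 60 -190" --pt "0 60 -190" --pt "0 60 -190" --twist '[0,0,0,0,0]'

```text
clock: 6.2
position: [0.4864, 0.1099, 0.2045]
ee_rot: [0.449, 0.547, -0.448, 0.546]
ft_force: [0.8, -0.2, -0.0]
grip_width: 0.144
```

```bash
python3 - <<'E'
from h import *
go((.510,.2009,.14,10.5))
E
```

```text
t 6.2 pos [486.4 109.9 204.5] tilt [-0.     0.001 -1.   ] yaw 11.3 F [ 0.8 -0.2 -0. ] w 12.3
off [ 64.6  40.9 -84.5] len 114 twist 0.8
```

Call:
send_rows --grip '[255,255,255,255,255]' --pt "10 20 -42" --pt "30 41 -84.5" --pt "50 41 -84.5" --pt "64 41 -84.5" --pt "64 41 -84.5" --twist '[0.8,0.8,0.8,0.8,0.8]'

```text
clock: 6.62
position: [0.5089, 0.1974, 0.1373]
ee_rot: [0.45, 0.544, -0.454, 0.543]
ft_force: [-1.3, -1.2, -0.5]
grip_width: 0.147
```

```bash
python3 - <<'E'
from h import *
go((.510,.2009,.14,10.5))
snap("4");both("4",(.51,.201,.09),45)
zd=monitor.get_obs()["position"][2]-.0256
for n in M:
    p=cv2.imread(f"pics/{n}4.png")
    print(n,circ(p,n,(.51,.201),.030,zd+.006),circ(p,n,(.51,.2023),.048,.078))
E
```

```text
t 6.62 pos [508.9 197.4 137.3] tilt [-0.004 -0.004 -1.   ] yaw 10.5 F [-1.3 -1.2 -0.5] w 12.5
off [-2.7  1.7 -3.2] len 5 twist -0.0
scene (array([0.50711815, 0.19560554]), np.float64(36.71965699156349)) (array([0.50819366, 0.20189074]), np.float64(46.019323623756904))
top (array([0.52508901, 0.17888499]), np.float64(22.870863561870678)) (array([0.51027386, 0.20155008]), np.float64(27.156357147004876))
```

View pics/both4.png

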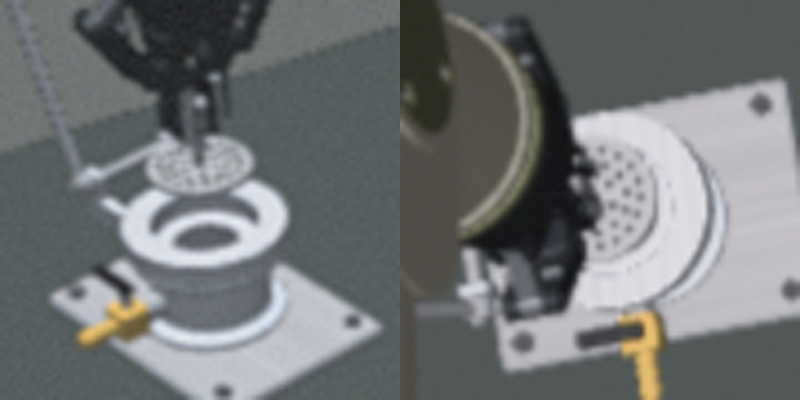

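Call:
send_rows --grip '[255,255,255,255,255]' --pt "10 0 0" --pt "20 0 0" --pt "24 0 0" --pt "24 0 0" --pt "24 0 0" --twist '[0,0,0,0,0]'

```text
clock: 7.13
position: [0.5107, 0.197, 0.1165]
ee_rot: [0.453, 0.543, -0.453, 0.543]
ft_force: [0.1, 0.6, -0.6]
grip_width: 0.146
```

```bash
python3 - <<'E'
from h import *
snap("5");
go((.510,.2009,.14,10.5))
both("5",(.51,.201,.09),45)
zd=monitor.get_obs()["position"][2]-.0256
print(zd)
for n in M:
    p=cv2.imread(f"pics/{n}5.png")
    for dz in(-.003,0,.003): print(n,circ(p,n,(.51,.201),.030,zd+.006+dz))
    print(circ(p,n,(.51,.2023),.048,.078,search=.002),circ(p,n,(.51,.2023),.0316,.078,-1,search=.002))
E
```

```text
t 7.23 pos [511.  197.3 116.9] tilt [ 0.  0. -1.] yaw 10.4 F [-0.1 -0.9 -1.3] w 12.5
off [-23.1  -0.3  -3.8] len 23 twist -0.1
0.09128506167666228
scene (array([0.51246061, 0.20422544]), np.float64(26.478729917569694))
scene (array([0.51061198, 0.19994245]), np.float64(26.845202869017097))
scene (array([0.50868009, 0.19562635]), np.float64(27.187066211387737))
(array([0.50991996, 0.20264987]), np.float64(47.07215017841642)) (array([0.50939845, 0.20346877]), np.float64(26.0487353639286))
top (array([0.51660196, 0.20851629]), np.float64(0.0960563193168511))
top (array([0.51795042, 0.20689074]), np.float64(0.04710993727020269))
top (array([0.51589823, 0.2066448 ]), np.float64(0.4062330444992612))
(array([0.5097134 , 0.20171308]), np.float64(29.98024382270108)) (array([0.51369694, 0.20209346]), np.float64(21.103709830692683))
```

View pics/both5.png

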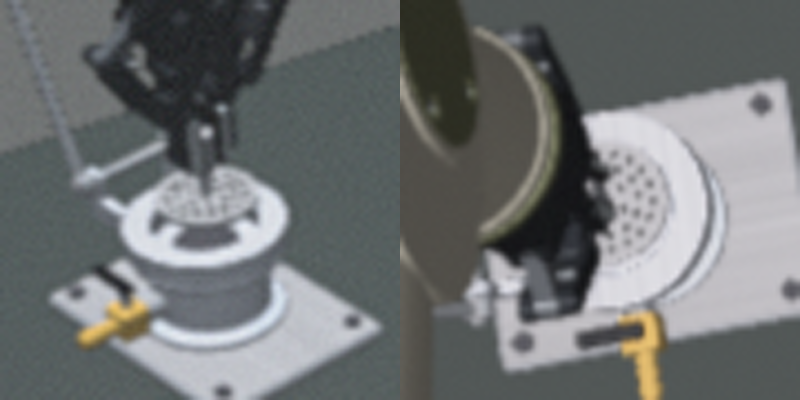

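Call:
send_rows --grip '[255,255,255,255,255]' --pt "0 -0.4 -3.3" --pt "4 -0.4 -3.3" --pt "8 -0.4 -3.3" --pt "11 -0.4 -3.3" --pt "11 -0.4 -3.3" --twist '[0,0,0,0,0]'

```text
clock: 7.65
position: [0.5093, 0.2003, 0.1046]
ee_rot: [0.452, 0.543, -0.453, 0.543]
ft_force: [0.1, -0.5, -1.2]
grip_width: 0.144
```

Call:
send_rows --grip '[255,255,255,255,255]' --pt "2 0 0" --pt "4 0 0" --pt "5 0 0" --pt "5 0 0" --pt "5 0 0" --twist '[0,0,0,0,0]'

```text
clock: 8.07
position: [0.5098, 0.2004, 0.1005]
ee_rot: [0.453, 0.543, -0.453, 0.543]
ft_force: [-0.2, 0.2, -1.5]
grip_width: 0.147
```

```bash
python3 - <<'E'
from h import *
snap("6");
go((.510,.2009,.0876,10.5))
both("6",(.51,.201,.09),45)
E
```

```text
t 8.17 pos [509.8 200.5 100.6] tilt [ 0.  0. -1.] yaw 10.4 F [ 0.8 -0.8 -0.9] w 12.5
off [13.   0.2 -0.4] len 13 twist -0.1
```

View pics/both6.png

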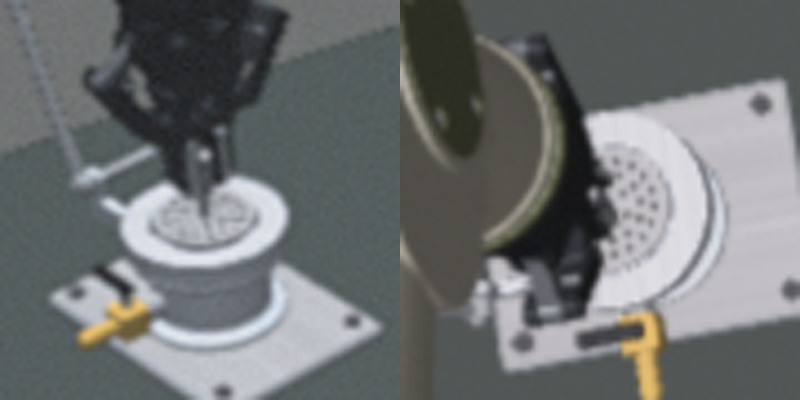

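Call:
send_rows --grip '[255,255,255,255,255]' --pt "3 0 0" --pt "6 0 0" --pt "9 0 0" --pt "11 0 0" --pt "12 0 0" --twist '[0,0,0,0,0]'

```text
clock: 8.58
position: [0.5095, 0.2003, 0.088]
ee_rot: [0.453, 0.543, -0.453, 0.543]
ft_force: [-0.3, -0.1, -1.7]
grip_width: 0.143
```

Call:
send_rows --grip '[255,255,255,255,255]' --pt "0.5 0 0" --pt "1 0 0" --pt "1 0 0" --pt "1 0 0" --pt "1 0 0" --twist '[0,0,0,0,0]'

```text
clock: 9.0
position: [0.5098, 0.2004, 0.0877]
ee_rot: [0.453, 0.543, -0.453, 0.543]
ft_force: [-1.8, -1.3, 3.0]
grip_width: 0.14
```

```bash
python3 - <<'E'
from h import *
go((.510,.2009,.0876,10.5))
E
```

```text
t 9.0 pos [509.8 200.4  87.7] tilt [-0.  0. -1.] yaw 10.4 F [-1.8 -1.3  3. ] w 11.9
off [ 0.1  0.3 -0.5] len 1 twist -0.1
```

Call:
send_rows --grip '[200,150,120,100,100]' --pt "0 0 0" --pt "0 0 0" --pt "0 0 0" --pt "0 0 0" --pt "0 0 0" --twist '[0,0,0,0,0]'

```text
clock: 9.42
position: [0.5098, 0.2005, 0.0875]
ee_rot: [0.453, 0.543, -0.453, 0.543]
ft_force: [0.6, -0.3, 0.3]
grip_width: 0.609
```

Call:
send_rows --grip '[100,50,0,0,0]' --pt "-40 0 0" --pt "-80 0 0" --pt "-110 0 0" --pt "-110 20 40" --pt "-110 30 80" --twist '[0,0,0,0,0]'

```text
clock: 9.83
position: [0.5539, 0.1329, 0.1996]
ee_rot: [0.452, 0.545, -0.449, 0.545]
ft_force: [1.1, -0.9, -1.3]
grip_width: 0.999
```

```bash
python3 - <<'E'
from h import *
go((.5715,-.284,.2,10.5))
snap("7"); both("7",(.51,.201,.08),45)
E
```

```text
t 9.83 pos [553.9 132.9 199.6] tilt [ 0.004  0.003 -1.   ] yaw 10.8 F [ 1.1 -0.9 -1.3] w 84.9
off [ -1.8 -61.1 412.7] len 417 twist 0.3
```

View pics/both7.png

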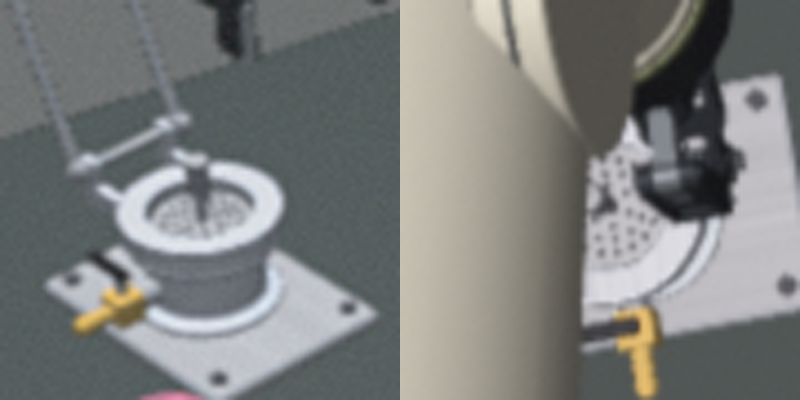

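Call:
send_rows --grip '[0,0,0,0,0]' --pt "0 -30 204" --pt "0 -30 204" --pt "0 -30 204" --pt "0 -30 204" --pt "0 -30 204" --twist '[0,0,0,0,0]'

```text
clock: 10.35
position: [0.5594, -0.0789, 0.1977]
ee_rot: [0.453, 0.543, -0.453, 0.543]
ft_force: [0.5, 0.6, 0.0]
grip_width: 1.0
```

Call:
send_rows --grip '[0,0,0,0,0]' --pt "0 -30 200" --pt "0 -30 200" --pt "0 -30 200" --pt "0 -30 200" --pt "0 -30 200" --twist '[0,0,0,0,0]'

```text
clock: 10.77
position: [0.5656, -0.2817, 0.1974]
ee_rot: [0.453, 0.543, -0.453, 0.543]
ft_force: [0.0, -0.8, 1.1]
grip_width: 0.999
```

```bash
python3 - <<'E'
from h import *
go((.573,-.284,.12,10.5),(.573,-.284,.028,10.5))
print(atz("top",(488,217),.12))
E
```

```text
t 10.77 pos [ 565.6 -281.7  197.4] tilt [-0. -0. -1.] yaw 10.3 F [ 0.  -0.8  1.1] w 85.0
off [77.4  6.9  3.5] len 78 twist -0.2
off [169.4   6.9   3.5] len 170 twist -0.2
[ 0.60861613 -0.42752535  0.12      ]
```

Call:
send_rows --grip '[0,0,0,0,0]' --pt "20 7 3.5" --pt "50 7 3.5" --pt "80 7 3.5" --pt "95 7 3.5" --pt "95 7 3.5" --twist '[0,0,0,0,0]'

```text
clock: 11.18
position: [0.5719, -0.2798, 0.0986]
ee_rot: [0.452, 0.545, -0.454, 0.541]
ft_force: [-0.2, 0.5, -0.3]
grip_width: 1.0
```

```bash
python3 - <<'E'
from h import *
snap("8"); both("8",(.573,-.284,.06),50)
go((.573,-.284,.028,10.5))
p=cv2.imread("pics/scene8.png");print(circ(p,"scene",(.571,-.284),.044,.015))
E
```

```text
t 11.28 pos [ 573.7 -281.1  102.8] tilt [-0.001 -0.    -1.   ] yaw 10.4 F [-0.2  0.1  0.7] w 84.9
off [74.8 -1.2  2.7] len 75 twist -0.1
(array([ 0.57072165, -0.28402944]), np.float64(46.83473154737044))
```

View pics/both8.png

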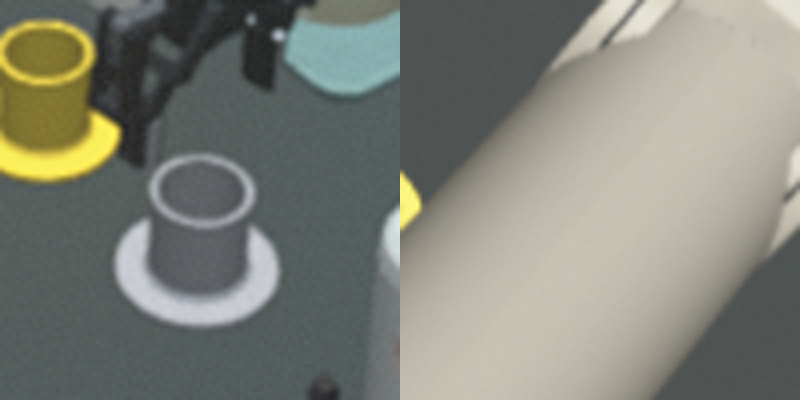

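Call:
send_rows --grip '[0,0,0,0,0]' --pt "10 -1 2.5" --pt "30 -1 2.5" --pt "50 -1 2.5" --pt "70 -1 2.5" --pt "74 -1 2.5" --twist '[0,0,0,0,0]'

```text
clock: 11.7
position: [0.5724, -0.2829, 0.0263]
ee_rot: [0.453, 0.544, -0.453, 0.542]
ft_force: [-1.0, 0.8, 0.2]
grip_width: 1.003
```

Call:
send_rows --grip '[60,120,200,255,255]' --pt "0 0 0" --pt "0 0 0" --pt "0 0 0" --pt "0 0 0" --pt "0 0 0" --twist '[0,0,0,0,0]' --newtons 50

```text
clock: 12.12
position: [0.5738, -0.2845, 0.0305]
ee_rot: [0.453, 0.542, -0.453, 0.544]
ft_force: [-2.8, -0.6, 5.9]
grip_width: 0.623
```

```bash
python3 - <<'E'
from h import *
snap("9"); both("9",(.573,-.284,.06),50)
go((.573,-.284,.028,10.5))
p=cv2.imread("pics/scene9.png");print(circ(p,"scene",(.571,-.284),.044,.015))
E
```

```text
t 12.22 pos [ 573.9 -284.5   30.6] tilt [ 0.002 -0.001 -1.   ] yaw 10.4 F [-2.3  0.2  4.5] w 52.9
off [ 2.6 -0.8 -0.6] len 3 twist -0.1
(array([ 0.57252043, -0.28516339]), np.float64(44.92409776197897))
```

View pics/both9.png

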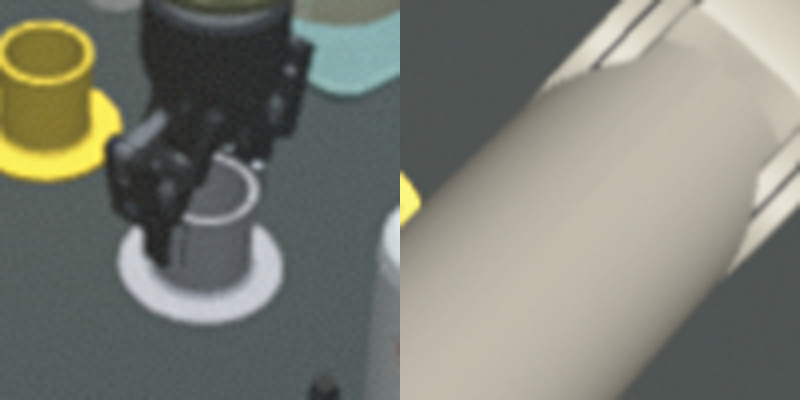

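Call:
send_rows --grip '[255,255,255,255,255]' --pt "-35 0 0" --pt "-75 0 0" --pt "-115 0 0" --pt "-155 0 0" --pt "-190 0 0" --twist '[0,0,0,0,0]'

```text
clock: 12.63
position: [0.5733, -0.284, 0.2224]
ee_rot: [0.453, 0.542, -0.452, 0.544]
ft_force: [1.1, -1.2, -2.2]
grip_width: 0.619
```

```bash
python3 - <<'E'
from h import *
go((.5105,.2028,.2,10.5))
E
```

```text
t 12.63 pos [ 573.3 -284.   222.4] tilt [ 0.003 -0.001 -1.   ] yaw 10.3 F [ 1.1 -1.2 -2.2] w 52.6
off [  21.9   25.6 -490.2] len 491 twist -0.2
```

Call:
send_rows --grip '[255,255,255,255,255]' --pt "0 10 -198" --pt "0 10 -198" --pt "0 10 -198" --pt "0 10 -198" --pt "0 10 -198" --twist '[0,0,0,0,0]'

```text
clock: 13.05
position: [0.5471, -0.0836, 0.2191]
ee_rot: [0.453, 0.544, -0.451, 0.543]
ft_force: [0.7, 0.7, -1.1]
grip_width: 0.617
```

Call:
send_rows --grip '[255,255,255,255,255]' --pt "0 10 -198" --pt "0 10 -198" --pt "0 10 -198" --pt "0 10 -198" --pt "0 10 -198" --twist '[0,0,0,0,0]'

```text
clock: 13.47
position: [0.5209, 0.1132, 0.2195]
ee_rot: [0.453, 0.544, -0.451, 0.543]
ft_force: [1.5, 1.2, -2.5]
grip_width: 0.625
```

```bash
python3 - <<'E'
from h import *
go((.5105,.2028,.16,10.5))
E
```

```text
t 13.47 pos [520.9 113.2 219.5] tilt [ 0.001  0.003 -1.   ] yaw 10.5 F [ 1.5  1.2 -2.5] w 53.1
off [ 59.7   6.1 -89.9] len 108 twist -0.0
```

Call:
send_rows --grip '[255,255,255,255,255]' --pt "0 3 -40" --pt "20 6 -80" --pt "45 6 -90" --pt "55 6 -90" --pt "55 6 -90" --twist '[0,0,0,0,0]'

```text
clock: 13.88
position: [0.51, 0.1993, 0.1619]
ee_rot: [0.451, 0.544, -0.453, 0.543]
ft_force: [-0.2, -0.2, -2.4]
grip_width: 0.616
```

Call:
send_rows --grip '[255,255,255,255,255]' --pt "10 0 0" --pt "20 0 0" --pt "30 0 0" --pt "36 0 0" --pt "36 0 0" --twist '[0,0,0,0,0]'

```text
clock: 14.3
position: [0.5108, 0.1984, 0.1262]
ee_rot: [0.452, 0.543, -0.454, 0.543]
ft_force: [-0.6, -0.7, -2.6]
grip_width: 0.621
```

```bash
python3 - <<'E'
from h import *
snap("a"); both("a",(.51,.201,.10),55)
go((.5105,.2028,.0996,10.5))
p=cv2.imread("pics/scenea.png");z=monitor.get_obs()["position"][2]-.0306
print(z,circ(p,"scene",(.51,.202),.044,z+.015),circ(p,"scene",(.509,.2025),.048,.078,search=.003))
E
```

```text
t 14.4 pos [511.5 198.8 127.5] tilt [-0. -0. -1.] yaw 10.3 F [ 0.9  0.3 -2.2] w 52.5
off [27.9 -0.3 -4.1] len 28 twist -0.2
0.09694849032165308 (array([0.51052125, 0.19910931]), np.float64(35.426908347292446)) (array([0.50846039, 0.20161306]), np.float64(38.91540804922188))
```

View pics/botha.png

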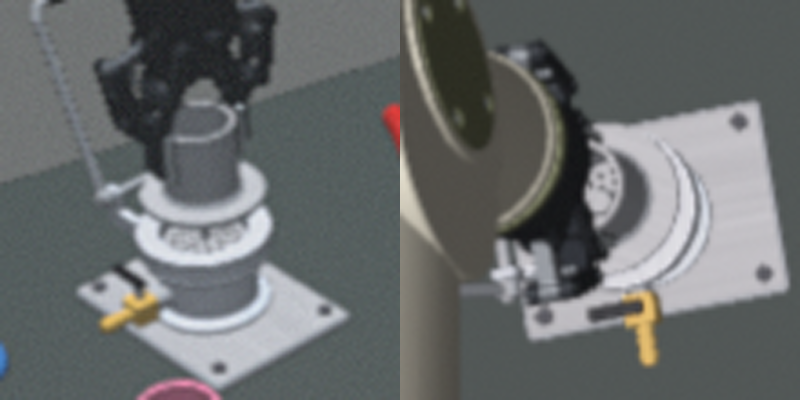

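Call:
send_rows --grip '[255,255,255,255,255]' --pt "0 -0.4 -3.5" --pt "6 -0.4 -3.5" --pt "12 -0.4 -3.5" --pt "16 -0.4 -3.5" --pt "18 -0.4 -3.5" --twist '[0,0,0,0,0]'

```text
clock: 14.82
position: [0.5099, 0.2024, 0.1086]
ee_rot: [0.452, 0.543, -0.453, 0.543]
ft_force: [0.2, -0.4, -3.0]
grip_width: 0.625
```

Call:
send_rows --grip '[255,255,255,255,255]' --pt "1 0 0" --pt "2 0 0" --pt "3 0 0" --pt "4 0 0" --pt "4 0 0" --twist '[0,0,0,0,0]'

```text
clock: 15.23
position: [0.5104, 0.2025, 0.1054]
ee_rot: [0.453, 0.543, -0.453, 0.543]
ft_force: [0.9, 0.2, -3.3]
grip_width: 0.618
```

```bash
python3 - <<'E'
from h import *
go((.5105,.2028,.0996,10.5))
E
```

```text
t 15.23 pos [510.4 202.5 105.4] tilt [ 0. -0. -1.] yaw 10.4 F [ 0.9  0.2 -3.3] w 52.5
off [ 5.8  0.2 -0.3] len 6 twist -0.1
```

Call:
send_rows --grip '[255,255,255,255,255]' --pt "1 0 0" --pt "2.5 0 0" --pt "4 0 0" --pt "5 0 0" --pt "5 0 0" --twist '[0,0,0,0,0]'

```text
clock: 15.65
position: [0.5102, 0.2025, 0.1002]
ee_rot: [0.453, 0.543, -0.453, 0.543]
ft_force: [-0.1, -1.1, -2.4]
grip_width: 0.622
```

Call:
send_rows --grip '[255,255,255,255,255]' --pt "0.5 0 0" --pt "1 0 0" --pt "1.5 0 0" --pt "1.5 0 0" --pt "1.5 0 0" --twist '[0,0,0,0,0]'

```text
clock: 16.07
position: [0.5103, 0.2026, 0.0995]
ee_rot: [0.453, 0.543, -0.453, 0.543]
ft_force: [-5.1, -1.6, 6.2]
grip_width: 0.623
```

```bash
python3 - <<'E'
from h import *
go((.5105,.2028,.0996,10.5))
E
```

```text
t 16.07 pos [510.3 202.6  99.5] tilt [-0.  0. -1.] yaw 10.4 F [-5.1 -1.6  6.2] w 53.0
off [-0.1  0.2 -0.2] len 0 twist -0.1
```

Call:
send_rows --grip '[100,50,0,0,0]' --pt "0 0 0" --pt "0 0 0" --pt "0 0 0" --pt "0 0 0" --pt "-10 0 0" --twist '[0,0,0,0,0]'

```text
clock: 16.48
position: [0.5095, 0.2024, 0.108]
ee_rot: [0.452, 0.543, -0.453, 0.543]
ft_force: [-1.1, -0.4, -0.9]
grip_width: 1.001
```

Call:
send_rows --grip '[0,0,0,0,0]' --pt "-30 0 0" --pt "-70 0 0" --pt "-110 0 0" --pt "-150 0 0" --pt "-190 0 0" --twist '[-7,-14,-21,-28,-35]'

```text
clock: 16.9
position: [0.5102, 0.2019, 0.302]
ee_rot: [0.267, 0.655, -0.266, 0.655]
ft_force: [0.8, 0.7, 0.0]
grip_width: 1.001
```

```bash
python3 - <<'E'
from h import *
snap("b"); both("b",(.505,.23,.12),75)
go((.482,.32,.3,100.5))
p=cv2.imread("pics/sceneb.png")
print(circ(p,"scene",(.51,.202),.044,.084),circ(p,"scene",(.51,.202),.027,.139))
h=[viewer.spot_point("clamp_handle",n) for n in("scene","top")];print(h)
if h[0] and h[1]: print(tri(h[0][0]["position"],h[1][0]["position"]))
E
```

```text
t 17.0 pos [512.8 202.8 306.3] tilt [ 0.009  0.006 -1.   ] yaw 45.6 F [ 0.4 -0.3 -0.3] w 84.6
off [   6.7   62.1 -104. ] len 121 twist -54.9
(array([0.51124544, 0.20592833]), np.float64(26.66165365562093)) (array([0.51034483, 0.20417773]), np.float64(25.49392581648689))
[[{'position': [208.4, 114.1], 'score': 0.59}], [{'position': [104.6, 270.7], 'score': 0.6}]]
(array([0.48566838, 0.31535555, 0.23991869]), np.float64(0.0023958712551905735))
```

View pics/bothb.png

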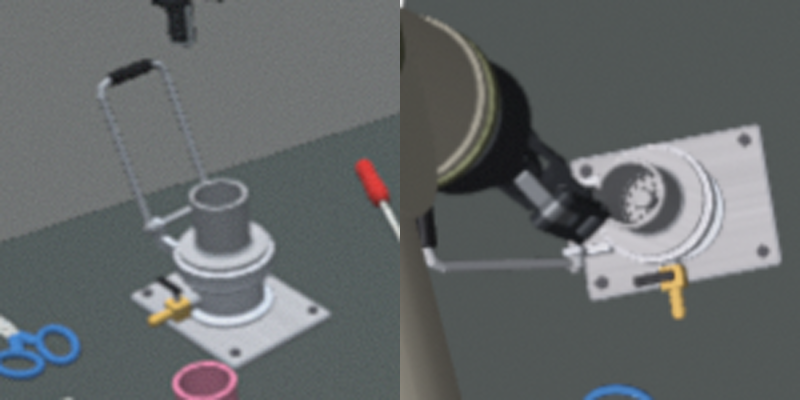

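```bash
python3 - <<'E'
from h import *
c=np.array([.5098,.2018]);a=np.radians(100.5);u=np.array([np.cos(a),np.sin(a)])
def hd(q): return np.r_[c+u*(.066-.146*np.cos(q)),.0887+.146*np.sin(q)]
for q in np.arange(1.8,2.31,.05):
    P=hd(q);print(round(q,2),P.round(4),proj("scene",P)[0].round(1),proj("top",P)[0].round(1))
# depth check of handle
for n,px in(("scene",(207.9,118.6)),("top",(105.6,271.4))):
    W=np.load(f"pics/W{n}.npy");print(n,W[int(px[1])-1:int(px[1])+2,int(px[0])-1:int(px[0])+2].reshape(-1,3).round(3)[[0,4,8]])
E
```

```text
1.8 [0.4917 0.2993 0.2309] [213.2 119.1] [115.8 267.4]
1.85 [0.4904 0.3063 0.229 ] [211.7 118.9] [112.6 268.2]
1.9 [0.4892 0.3131 0.2269] [210.2 118.7] [109.4 269. ]
1.95 [0.4879 0.3198 0.2243] [208.8 118.8] [106.4 269.8]
2.0 [0.4867 0.3264 0.2215] [207.4 118.9] [103.6 270.6]
2.05 [0.4855 0.3329 0.2183] [206.1 119.2] [101.  271.4]
2.1 [0.4843 0.3392 0.2147] [204.8 119.6] [ 98.5 272.2]
2.15 [0.4832 0.3453 0.2109] [203.6 120.2] [ 96.3 273. ]
2.2 [0.4821 0.3512 0.2067] [202.5 120.9] [ 94.2 273.7]
2.25 [0.4811 0.3569 0.2023] [201.5 121.7] [ 92.4 274.5]
2.3 [0.48   0.3623 0.1976] [200.5 122.6] [ 90.7 275.3]
scene [[0.482 0.322 0.23 ]
 [0.482 0.316 0.23 ]
 [0.485 0.318 0.225]]
top [[0.487 0.322 0.229]
 [0.485 0.321 0.228]
 [0.483 0.319 0.228]]
```

Call:
send_rows --grip '[90,90,90,90,90]' --pt "0 20 -35" --pt "0 45 -70" --pt "0 62 -104" --pt "0 62 -104" --pt "0 62 -104" --twist '[-7,-14,-21,-28,-35]'

```text
clock: 17.52
position: [0.4778, 0.3224, 0.297]
ee_rot: [0.055, 0.706, -0.057, 0.704]
ft_force: [0.5, -0.7, -0.2]
grip_width: 0.644
```

Call:
send_rows --grip '[90,90,90,90,90]' --pt "0 0 0" --pt "0 0 0" --pt "0 0 0" --pt "0 0 0" --pt "0 0 0" --twist '[-7,-14,-20,-20,-20]'

```text
clock: 17.93
position: [0.4795, 0.3194, 0.2981]
ee_rot: [-0.063, 0.705, 0.062, 0.704]
ft_force: [-0.3, 0.1, -0.3]
grip_width: 0.648
```

```bash
python3 - <<'E'
from h import *
snap("c"); both("c",(.486,.322,.24),50)
go((.486,.322,.209,100.5))
E
```

```text
t 18.03 pos [479.7 319.6 298.4] tilt [-0.001 -0.001 -1.   ] yaw 100.1 F [0.3 0.3 0.5] w 54.8
off [89.4  1.4  6.7] len 90 twist -0.4
```

View pics/bothc.png

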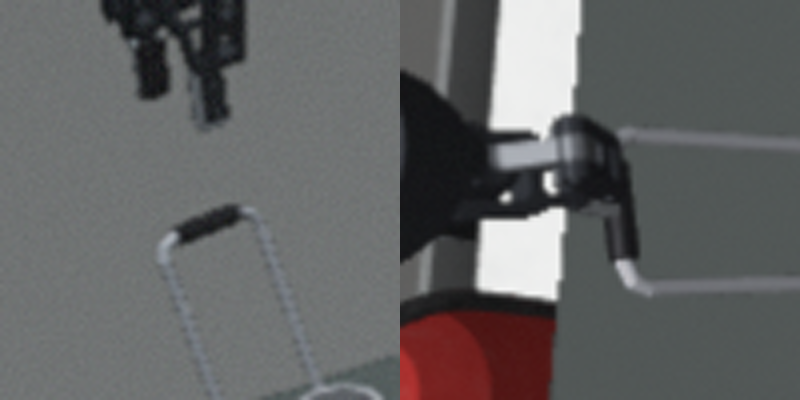

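Call:
send_rows --grip '[90,90,90,90,90]' --pt "10 1.5 6.5" --pt "35 1.5 6.5" --pt "60 1.5 6.5" --pt "80 1.5 6.5" --pt "90 1.5 6.5" --twist '[0,0,0,0,0]'

```text
clock: 18.45
position: [0.4851, 0.3217, 0.2055]
ee_rot: [-0.064, 0.705, 0.062, 0.703]
ft_force: [-0.4, 0.2, -2.5]
grip_width: 0.647
```

```bash
python3 - <<'E'
from h import *
snap("d"); both("d",(.486,.322,.23),50)
go((.486,.322,.209,100.5))
E
```

```text
t 18.55 pos [485.3 321.9 206.9] tilt [-0.002 -0.002 -1.   ] yaw 100.3 F [ 0.5 -0.8  0.4] w 54.8
off [-2.1 -0.   0.7] len 2 twist -0.2
```

View pics/bothd.png

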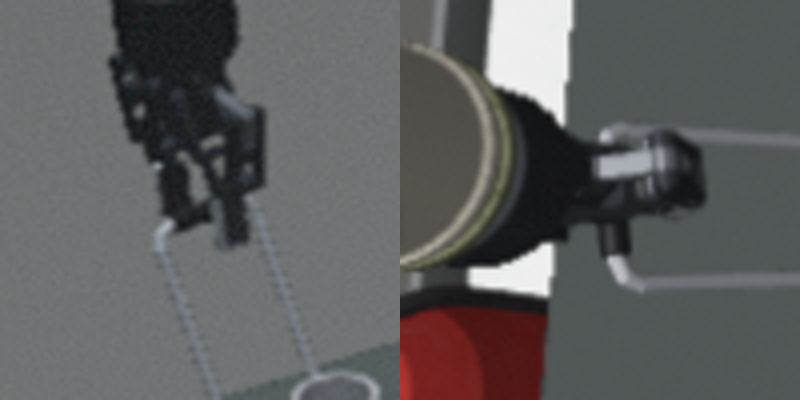

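Call:
send_rows --grip '[190,190,190,190,190]' --pt "0 0 -3" --pt "0 0 -3" --pt "0 0 -3" --pt "0 0 -3" --pt "-4 -12 -3" --twist '[0,0,0,0,0]' --newtons 20

```text
clock: 18.97
position: [0.4843, 0.3123, 0.213]
ee_rot: [-0.065, 0.704, 0.066, 0.704]
ft_force: [-0.7, 2.7, 0.3]
grip_width: 0.255
```

Call:
send_rows --grip '[190,190,190,190,190]' --pt "-4 -12 0" --pt "-7 -26 0" --pt "-7 -40 0" --pt "-7 -55 0" --pt "-5 -70 0" --twist '[0,0,0,0,0]'

```text
clock: 19.38
position: [0.4984, 0.2391, 0.2184]
ee_rot: [-0.063, 0.704, 0.064, 0.704]
ft_force: [-0.3, 1.0, 0.9]
grip_width: 0.258
```

```bash
python3 - <<'E'
from h import *
snap("e"); both("e",(.495,.25,.23),50)
go((.486,.322,.209,100.5))
E
```

```text
t 19.48 pos [498.6 237.1 217.8] tilt [-0.    -0.001 -1.   ] yaw 100.1 F [-0.5 -0.1  0.4] w 21.5
off [ 8.7 85.8  2.4] len 86 twist -0.4
```

View pics/bothe.png

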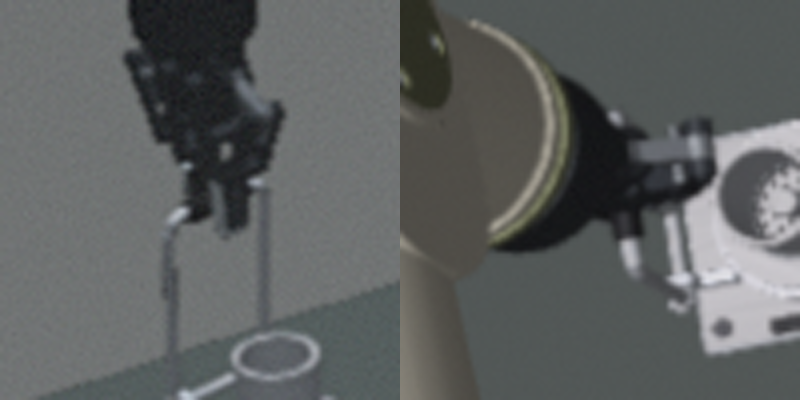

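Call:
send_rows --grip '[190,190,190,190,190]' --pt "3 -12 0" --pt "8 -25 0" --pt "14 -38 0" --pt "21 -51 0" --pt "30 -63 0" --twist '[0,0,0,0,0]'

```text
clock: 19.9
position: [0.5094, 0.1775, 0.1874]
ee_rot: [-0.064, 0.704, 0.064, 0.704]
ft_force: [0.2, 0.5, -0.4]
grip_width: 0.255
```

```bash
python3 - <<'E'
from h import *
snap("f"); both("f",(.50,.18,.2),55)
go((.486,.322,.209,100.5))
E
```

```text
t 20.0 pos [508.9 175.9 186.4] tilt [-0.002 -0.002 -1.   ] yaw 100.2 F [-0.2 -0.6  0.1] w 21.5
off [-22.9 147.8   3.2] len 150 twist -0.3
```

View pics/bothf.png

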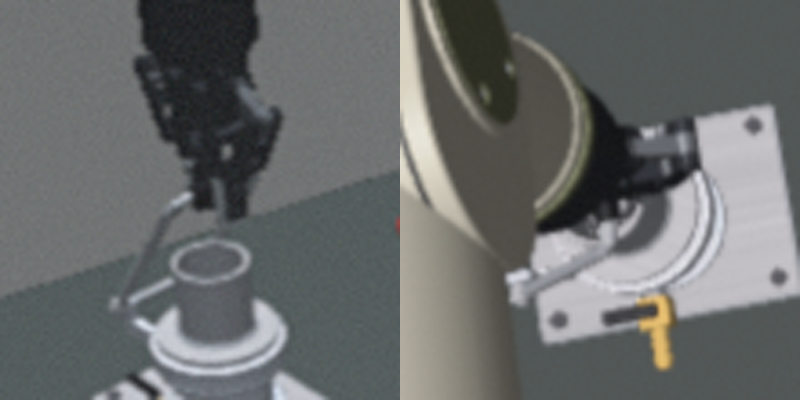

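Call:
send_rows --grip '[190,190,190,190,190]' --pt "8 -11 0" --pt "18 -20 0" --pt "27 -28 0" --pt "36 -35 0" --pt "40 -38 0" --twist '[0,0,0,0,0]'

```text
clock: 20.42
position: [0.5157, 0.1403, 0.1463]
ee_rot: [-0.064, 0.705, 0.063, 0.704]
ft_force: [0.2, 0.2, -0.5]
grip_width: 0.254
```

```bash
python3 - <<'E'
from h import *
snap("g"); both("g",(.51,.15,.15),55)
go((.486,.322,.209,100.5))
E
```

```text
t 20.52 pos [515.6 140.9 147. ] tilt [-0.001 -0.001 -1.   ] yaw 100.3 F [-0.6  0.3  0.3] w 21.7
off [-62.2 183.5   3.2] len 194 twist -0.2
```

View pics/bothg.png

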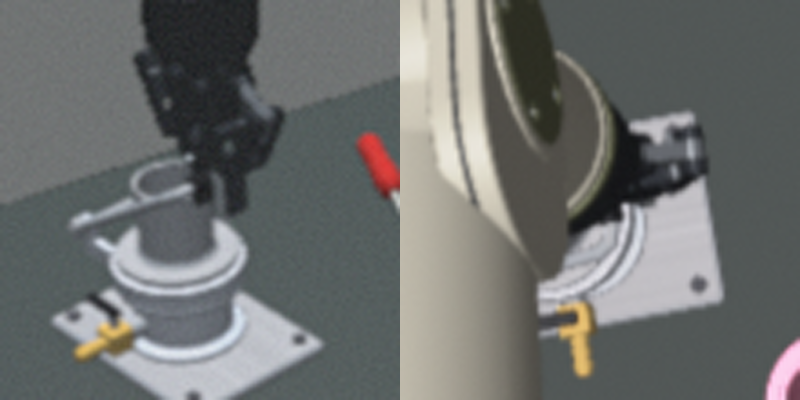

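Call:
send_rows --grip '[170,170,200,255,255]' --pt "-12 0 0" --pt "-30 0 0" --pt "-45 0 0" --pt "-45 -5 0" --pt "-45 -8 0" --twist '[0,0,0,0,0]'

```text
clock: 20.93
position: [0.5182, 0.1342, 0.1947]
ee_rot: [-0.064, 0.703, 0.065, 0.705]
ft_force: [-0.6, 0.6, -0.1]
grip_width: 0.001
```

Call:
send_rows --grip '[255,255,255,255,255]' --pt "0 0 0" --pt "0 0 0" --pt "8 0 0" --pt "16 0 0" --pt "24 -2 0" --twist '[0,0,0,0,0]'

```text
clock: 21.35
position: [0.5178, 0.1313, 0.1679]
ee_rot: [-0.065, 0.704, 0.063, 0.704]
ft_force: [1.3, -9.9, 7.0]
grip_width: -0.003
```

```bash
python3 - <<'E'
from h import *
snap("h"); both("h",(.51,.15,.15),55)
c=np.array([.5098,.2018]);a=np.radians(100.5);u=np.array([np.cos(a),np.sin(a)])
print("u",(np.array(monitor.get_obs()["position"][:2])-c)@u)
go(tuple(np.r_[c-.078*u,.0957,100.5]))
E
```

```text
u -0.07177659138981925
t 21.45 pos [517.5 130.2 167.1] tilt [-0.001 -0.002 -1.   ] yaw 100.3 F [ 0.6 -1.3  0. ] w -0.1
off [71.4 -6.   5.6] len 72 twist -0.2
```

View pics/bothh.png

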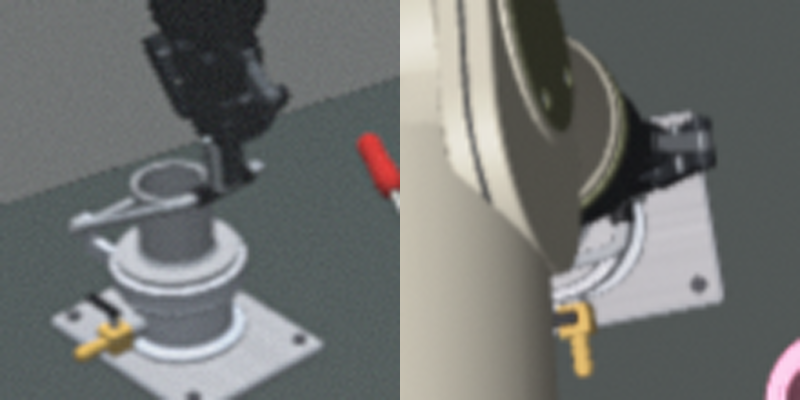

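Call:
send_rows --grip '[255,255,255,255,255]' --pt "10 2 2" --pt "22 1 3" --pt "36 -1 4" --pt "50 -3 4" --pt "62 -5 4" --twist '[0,0,0,0,0]'

```text
clock: 21.87
position: [0.522, 0.1279, 0.1048]
ee_rot: [-0.064, 0.705, 0.064, 0.704]
ft_force: [-0.0, 1.2, 0.7]
grip_width: 0.002
```

Call:
send_rows --grip '[255,255,255,255,255]' --pt "3 0 0" --pt "6 0 0" --pt "8 0 0" --pt "9 0 0" --pt "9 0 0" --twist '[0,0,0,0,0]'

```text
clock: 22.28
position: [0.5228, 0.128, 0.0982]
ee_rot: [-0.064, 0.704, 0.064, 0.704]
ft_force: [0.2, -0.3, 0.6]
grip_width: 0.001
```

```bash
python3 - <<'E'
from h import *
snap("i"); both("i",(.51,.17,.11),55)
c=np.array([.5098,.2018]);a=np.radians(100.5);u=np.array([np.cos(a),np.sin(a)])
print("u",(np.array(monitor.get_obs()["position"][:2])-c)@u)
go(tuple(np.r_[c-.078*u,.0957,100.5]))
E
```

```text
u -0.07490968537115283
t 22.38 pos [522.9 128.   98.4] tilt [ 0.001  0.001 -1.   ] yaw 100.4 F [ 0.   0.1 -0.5] w 0.4
off [ 2.7 -3.1  0.6] len 4 twist -0.1
```

View pics/bothi.png

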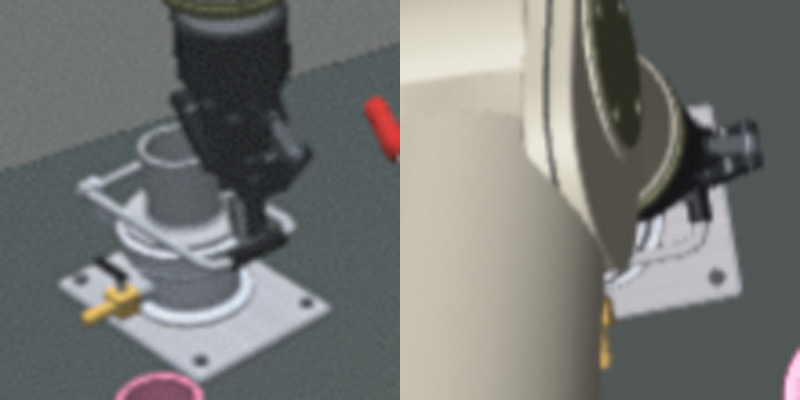

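Almost down; press the last few mm until the force shows the stop.

Call:
send_rows --grip '[255,255,255,255,255]' --pt "1 -1 0" --pt "2 -2 0" --pt "3 -3 0" --pt "3.5 -3 0" --pt "3.5 -3 0" --twist '[0,0,0,0,0]'

```text
clock: 22.8
position: [0.5234, 0.1255, 0.0954]
ee_rot: [-0.063, 0.704, 0.065, 0.704]
ft_force: [-4.6, 1.7, 11.2]
grip_width: 0.001
```

Call:
send_rows --grip '[255,255,255,255,255]' --pt "0.5 0 0" --pt "1 0 0" --pt "1 0 0" --pt "1 0 0" --pt "1 0 0" --twist '[0,0,0,0,0]'

```text
clock: 23.22
position: [0.5235, 0.1255, 0.0952]
ee_rot: [-0.063, 0.704, 0.065, 0.704]
ft_force: [-8.5, -0.3, 20.8]
grip_width: -0.001
```

Call:
send_rows --grip '[255,255,255,255,255]' --pt "-10 0 0" --pt "-50 0 0" --pt "-90 0 0" --pt "-130 0 0" --pt "-165 0 0" --twist '[0,0,0,0,0]'

```text
clock: 23.63
position: [0.5233, 0.1242, 0.2613]
ee_rot: [-0.063, 0.704, 0.064, 0.705]
ft_force: [0.6, -0.3, -0.4]
grip_width: -0.002
```

Call:
send_rows --grip '[255,255,255,255,255]' --pt "0 -40 0" --pt "0 -80 0" --pt "0 -120 0" --pt "0 -160 0" --pt "0 -190 0" --twist '[0,0,0,0,0]'

```text
clock: 24.05
position: [0.5572, -0.066, 0.259]
ee_rot: [-0.063, 0.704, 0.063, 0.705]
ft_force: [0.7, 0.4, 0.3]
grip_width: 0.001
```

```bash
python3 - <<'E'
from h import *
snap("j"); both("j",(.51,.19,.10),55)
go()
c=np.array([.5098,.2018]);a=np.radians(100.5);u=np.array([np.cos(a),np.sin(a)])
W={}
for n in M:
    d=np.load(f"pics/{n}j.npy");m=M[n];R=np.array(m["R"])
    for nm,X in(("handle",np.r_[c-.080*u,.0957]),("flange front",np.r_[c-.035*u,.084]),("flange side",np.r_[c+.035*np.array([-u[1],u[0]]),.084]),("flange side2",np.r_[c-.035*np.array([-u[1],u[0]]),.084])):
        px=proj(n,X)[0];i,j=int(round(px[1])),int(round(px[0]))
        print(n,nm,px.round(0),at(n,px,np.median(d[i-1:i+2,j-1:j+2])).round(4))
for n in M: print(n,[(np.round(q["position"],1).tolist(),round(q["score"],2)) for q in viewer.spot_point("clamp_handle",n)[:1]],proj(n,np.r_[c-.08*u,.0887]).round(1))
E
```

```text
t 24.15 pos [557.  -68.9 259. ] tilt [ 0.001 -0.002 -1.   ] yaw 99.9 F [-0.4  0.4 -0.1] w 0.0
scene handle [262. 192.] [0.5236 0.1215 0.0969]
scene flange front [251. 189.] [0.5156 0.1661 0.0849]
scene flange side [232. 188.] [0.4706 0.1839 0.0922]
scene flange side2 [253. 178.] [0.5403 0.1999 0.0898]
top handle [226. 259.] [0.5244 0.1232 0.0955]
top flange front [206. 263.] [0.5164 0.1678 0.0824]
top flange side [193. 282.] [0.4746 0.1927 0.0936]
top flange side2 [188. 251.] [0.5365 0.1924 0.1375]
scene [([260.1, 191.8], 0.55)] [[262.2 194.1]]
top [([225.1, 258.5], 0.68)] [[226.6 259.4]]
```

View pics/bothj.png

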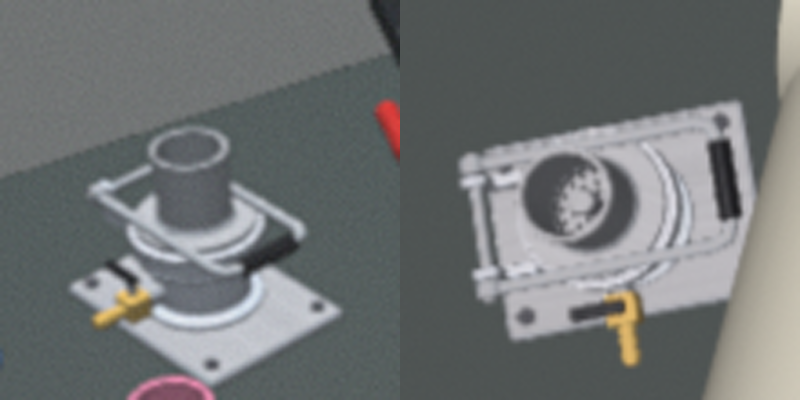

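View pics/scenej.png

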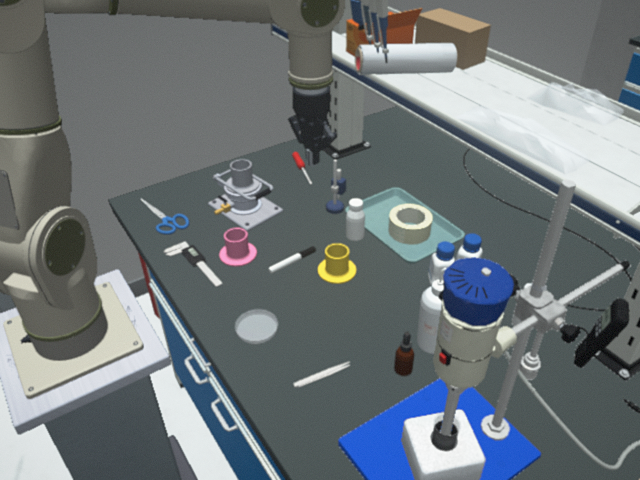

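```bash
python3 - <<'E'
from h import *
print(manip.hand_in()); go()
E
```

```text
the job is handed in; nothing more can be done
None
the job is handed in; nothing more can be done
```

I assembled the bench filter in the order asked and handed it in at about 24 s of the 72 s allowed. The hand-in reports no verdict, so the checks below are my own.

- **Strainer:** it is flat on the bore floor, pin up. It went down with no side force and stopped where its height puts it on the floor at 62 mm. A picture after release showed it level.
- **Funnel:** the grey steel cup is home in the bore. The tool stopped at 99.5 mm, against 99.6 mm expected. Depth puts the flange top at 82 to 85 mm, against 84 mm expected.
- **Clamp:** it is fully down. I pressed the handle to its stop with about 21 N and the fingertips ended at 95.2 mm; the depth cameras read the sleeve top at 95.5 to 97 mm (95.7 mm expected).
- **Robot and bystanders:** the arm stood clear, about 0.2 m from the base, when I handed in. In the last scene picture, the other things on the bench look unmoved.

**Disagreements between checks:**
- The two cameras differed by 1 to 2.6 mm in position, so I aligned mainly with the scene camera and confirmed each fit by force and height.
- The arm hid the bore from the top camera during both insertions.
- Two of the last depth readings, meant for the side of the flange, landed on the clamp rod or cup rim, so I did not count them.

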